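# Seat the vial tray of the fraction collector on its drive and lower the drop arm

### The job

The blue vial tray of the small fraction collector lies crooked, riding on top of the drive dog hidden under it. Push the tray round gently by its edge, without lifting it or forcing it, until its notch faces the red home band and you feel it drop level onto the dog; stop there, so that the drive is not forced round. Then press the raised drop arm gently down to its stop above the seated tray, without its nozzle ever touching the tray, and leave the two vials and the beaker alone.

Things in the scene. Friction and masses are not known exactly. Their poses are not given: they have to be found in the camera images.
- collector: Fraction collector, bolted down: round white housing, radius 81 mm, with a block in front (to x = -0.109, 96 mm wide) and behind (to x = +0.123, 66 mm wide). Origin on the bench under the spindle axis, x towards the rear post of the drop arm, z up. Deck at z = 0.045. On it a drive turntable, radius 44 mm, top at z = 0.053.
- spindle_top (a point): Top of the fixed spindle, 16 mm thick, 79 mm above the bench. Hidden under the tray the steel drive dog (8 mm thick, 5 mm high) stands on the turntable 38 mm from the axis, on the rear (+x) side. It is opposite the home band only roughly: the drive parks up to 0.3 rad to either side, so the dog must be felt for.
- tray: Blue vial tray, loose, about 0.3 kg, 22 mm high, round the spindle with 1.5 mm of sideways play. Origin at its underside's centre, z up. Five cups (radius 17 mm, centres 46 mm from the axis, at 0, +-60, +-120 degrees from its +x); a forked lug with the home notch on its -x side; outermost radius 63 mm. Riding on the dog it is tilted 0.06 rad, rear up; seated, its origin is at z = 0.053, level.
- tray_scallop (a point): One of the six scallops in the tray's edge between the cups and lug, at 30 + 60 k degrees from the tray's +x (this one at +30). Each narrows inwards from about 40 mm wide to a floor 47.5 mm from the axis; a fingertip 22 mm wide fits in until its inner face is about 54 mm from the axis (this point, at half height). Pushing here turns a riding tray with 1 to 3 N.
- dog_socket (a point): Middle of the socket for the dog in the tray's underside, 38 mm from the axis on its +x side, opposite the notch; 11 mm wide, so the dog has 1.5 mm of play each side. When it comes over the dog the tray, if turned slowly, drops level by itself; after that play the dog stops it, and pushing on with more than about 8 N at the edge forces the drive round.
- drive (a joint): How far the drive turntable has been forced round from where it happened to park: 0 at the start, wherever that is (it does not tell where the dog stands). Its gears hold it against 0.45 N m; it must not be turned by more than 0.05 rad.
- tray_notch (a point): Middle of the tray's home notch, 8 mm wide and open outwards, on the tray's top face, 58 mm from its axis on its -x side.
- home_band (a point): Middle of the red home band, an arc 50 degrees wide painted on the deck in front of the spindle (anywhere in it the notch may come to rest), 71.5 mm from the axis on the collector's -x side.
- drop_arm (a joint): Angle of the drop arm above level: 0 = down on its stop; starts at 0.5 to 0.85. Hinged about the collector's y axis with light friction (0.08 N m), it reaches 78 mm from its pivot towards the spindle. Follow its arc: pressed straight down while steep, it binds. The nozzle under it, 54 mm from the pivot, ends 3.5 mm above a seated tray when down, and strikes a tray still riding on the dog.
- pivot (a point): The drop arm's hinge axis, 100 mm behind the spindle axis and 112 mm above the bench; the black fork cheeks round it reach 11 mm higher.
- thumb_pad (a point): Middle of the top of the arm's blue thumb pad (22 x 26 mm, on a spring that gives 6 mm under 9 N), 67 mm from the pivot, where the arm is pressed down; 131 mm above the bench when the arm is down.
- vial_a: A clear vial with a black cap, 21 mm thick and 57 mm high, standing to the left of the collector. Origin under its middle.
- vial_b: Another such vial with a black cap, 21 mm thick and 57 mm high, standing farther back. Origin under its middle.
- beaker: A glass beaker, 59 mm wide and 71 mm high, standing at the left in front. Origin under its middle.

How it is judged:
On the way, in this order (a step that is already met when the one before it is completed fails the run):
1. the tray has dropped level onto the drive dog, drop arm still raised (z of tray in the frame of collector below 0.0545 m and angle between tray's own z axis and vertical below 0.02 rad and value of joint drop_arm above 0.3 rad), for 0.2 s.
2. the drop arm is down on its stop (value of joint drop_arm below 0.04 rad), for 0.2 s.
At the end, for the whole second after the job is handed in: The tray lies level (within 0.02 rad) on the drive turntable (underside no more than 1.5 mm above it) with its notch in front of the home band (within 25 mm of its middle, sideways), the drive not turned; the drop arm is within 0.04 rad of its stop; everything at rest (z of tray in the frame of collector below 0.0545 m and angle between tray's own z axis and vertical below 0.02 rad and x of tray_notch in the frame of collector below -0.048 m and y of tray_notch in the frame of collector between -0.025 and 0.025 m and value of joint drop_arm below 0.04 rad and linear speed of tray below 0.01 m/s); the robot touches nothing.
It fails at once if the drive is forced round by more than 0.05 rad (value of joint drive above 0.05 rad or value of joint drive below -0.05 rad).
It fails at once if the gripper presses with more than 25 N on the tray, the collector or its arm (contact force between the fingers and tray above 25 N or contact force between the fingers and collector above 25 N).
It fails at once if the tray is lifted by more than 15 mm (z of tray in the frame of collector above 0.073 m).
It fails at once if the drop arm's nozzle strikes the tray (contact force between drop_arm and tray above 1 N).
It fails at once if a vial or the beaker is shifted by more than 15 mm or knocked over (distance of any of vial_a, vial_b, beaker from where it was at the start of the episode above 0.015 m or angle between any of vial_a, vial_b, beaker's own z axis and vertical above 0.3 rad).
It also fails if it takes over 72 s, if anything falls off the work surface, if the arm or the gripper's body presses on something with over 40 N, if the wrist force passes 120 N, or if a joint passes its speed limit or range.

### The arm

A 7-joint arm with a two-finger parallel gripper is mounted at the origin on a cart in front of the work surface, level with it; the furniture and walls round the work are solid. World frame = base frame: x ahead of the robot, y to its left, z up, the work surface at z = 0. Lengths are in m, angles in rad, forces in N, time in s.
With the tool pointing down it reaches from about 0.35 to 0.9 m from the base axis. Payload 8.1 kg.
Tool frame: the origin (TCP) lies midway between the tips of the shut fingers; the grasp point (between the pads) lies 19 mm behind it; z points along the fingers, y is the line along which they close (so a half turn about z gives the same grasp; the last joint's range is limited). The gripper opens to 85 mm and grips with 20 to 120 N. Pads are 22 mm wide; open, the fingers measure 114 mm over their backs; the gripper's body (76 mm by 85 mm) begins 54 mm behind the grasp point. The pads swing forward as they close: fully open they stand 13 mm farther back than shut.
Start: joints at [1.075, 0.434, 0.025, 1.573, -0.012, 1.134, -0.075], TCP at [0.239, -0.577, 0.231] pointing down, gripper open.
Joint ranges: [-2.62, 2.62], [-0.44, 2.09], [-1.27, 1.32], [0.08, 2.57], [-1.32, 4.46], [0.12, 2], [-2.74, 2.74]. Speed limits (rad/s): [2.22, 2.22, 3.01, 3.01, 3.14, 3.14, 3.14].

### API

Orientations are given as [roll, pitch, yaw] about the fixed x, y, z axes, in that order (R = Rz(yaw) Ry(pitch) Rx(roll)).
In Python, from plant import status, imaging, ticket, outline_of, pinpoint gives the robot as it stands.
- The arm moves only by the shell command python3 -m crank 'ROWS'. ROWS is JSON, a list of rows, each an object with "gripper": the opening in per cent of the stroke, from 0 (shut) to 100 (fully open); "travel": the shift along the tool's x, y, z in mm, a list of three; "turn": the turn, a rotation vector about the tool's x, y, z in degrees, a list of three. A call has 1 to 12 rows; each row shifts and turns the commanded pose from where the row before left it, along the tool's axes as they then stand; what a row does not reach is not made up. A row lasts 1/8 s, in which the tool goes at most 62.5 mm and 10.7 degrees, less where a joint would pass 70% of its speed; a pose out of reach is approached as far as the arm can. A call is refused whole if a number of a shift passes 62.5 or a number of a turn 10.7, either way. A call with a gripper value outside its range is refused whole. The fingers move at their own pace and stop on an object; the grip force is fixed at half the most. Time passes only in rows, so rows that do not move let the fingers close. It gives the time, the measured TCP pose, the force, the opening and the grip force at its end, in the units of the state.
- status.get_obs(): the state, without advancing time (a new reading comes with each control period).
- imaging.camera(name): name is "side" or "top" or "wrist"; returns a dict with "image" (420x560x3 uint8, red, green, blue), "K" (3x3 intrinsics, pixels), "k1" (the pictures are not rectified: a ray, as slopes to the right and down, at radius r is drawn at 1 + k1 r^2 times it, then the intrinsics apply), "rvec" (rotation vector, rad) and "tvec" (3), from world to camera coordinates, as OpenCV has them. Camera axes: x right, y down, z forward; pixel columns grow to the right and rows downward; lengths in m; the calibration is good to about 2 mm. A picture is of the moment at which its call begins. There is no depth.
- ticket.job_done(): hands the job in; it is judged then, once.
Trained networks look in a picture, given as the dict that the camera call returned (one of the last four; its "shot" number tells which), for a name from the list of things; names that differ only in an ending like _2 or _b are one class to them, and where a whole thing is asked for, a point or a joint stands for the part that bears it (a point fixed in the world has none). Each returns a list of dicts, best first, with "score" (0 to 1); they miss things now and then, are a little off and sometimes report something else, mostly with a low value. They report only what shows in the picture. A call takes as long as a camera call.
- outline_of(label, picture): "region" (420x560 bool, what is visible of it).
- pinpoint(label, picture): "xyz" ([x, y, z] in m, in the coordinates of the camera as it stood for that picture, good to about 4 mm: a listed point, or the origin of a listed thing).
The state is a dict: "clock": time; "qpos": joint angles; "dq": joint speeds; "tau": joint torques, N m; "position": TCP position; "tool_rot": TCP orientation; "wrist_force": force on the tool from outside, world axes, zero at the start; "ft_torque": the same for the moment, N m; "opening": opening from 0.0 (shut) to 1.0 (fully open); "grip_force": force on a finger pad.
Only numpy, scipy, OpenCV 4.12 (cv2) and the standard library are available. Lean on these libraries where they do the work, as an engineer would, in place of code of your own. Each camera call takes 0.05 s, during which the arm holds its last target. There are 200 camera calls.

## Working session

There is one attempt and no reset: what is moved stays moved. The work goes in short steps, Python scripts to look and compute and a shell command to move; the robot and the scene stay as the last step left them, time stands still between calls to the robot, and variables do not carry over. Pictures are saved under pics/ and viewed, at most 13 in all, crops included, and the job is handed in when it is done.

```bash
mkdir -p pics; ls
cat > h.py <<'E'
import numpy as np, cv2
from scipy.spatial.transform import Rotation as R
from plant import status, imaging, ticket, outline_of, pinpoint
def w(p,x):
    M=cv2.Rodrigues(np.array(p["rvec"],float))[0]; return M.T@(np.array(x)-np.array(p["tvec"]).ravel())
def find(p,l):
    r=pinpoint(l,p)
    return [(round(d["score"],2),np.round(w(p,d["xyz"]),4).tolist()) for d in r[:2]]
def save(p,n): cv2.imwrite("pics/"+n,p["image"][:,:,::-1])
E
python3 - <<'E'
from h import *
o=status.get_obs(); print(o["clock"],o["position"],o["tool_rot"],o["wrist_force"])
for c in("side","top"):
    p=imaging.camera(c); save(p,c+"0.png")
    print(c,w(p,[0,0,0]))
    for l in("collector","spindle_top","tray","tray_scallop","tray_notch","home_band","pivot","thumb_pad","dog_socket","vial_a","beaker"): print(l,find(p,l))
print(status.get_obs()["clock"])
E
```

```text
pics
0.0 [ 0.2390426  -0.57693933  0.23052046] [-3.14000115e+00  1.08420062e-04  3.92788387e-01] [-0.099335   -0.24780959 -0.88645443]
side [ 0.15822556 -0.00341193  0.70425215]
collector [(0.79, [0.4526, 0.4006, -0.0031]), (0.26, [0.4571, 0.4015, 0.0552])]
spindle_top [(0.82, [0.4538, 0.394, 0.0734])]
tray [(0.92, [0.4571, 0.3998, 0.0561])]
tray_scallop [(0.68, [0.5525, 0.5644, -0.0025]), (0.61, [0.4073, 0.4267, 0.0693])]
tray_notch [(0.59, [0.4782, 0.3459, 0.0742])]
home_band [(0.55, [0.3925, 0.3631, 0.0471])]
pivot [(0.8, [0.5384, 0.4512, 0.1118])]
thumb_pad [(0.46, [0.5154, 0.4367, 0.1741]), (0.42, [0.3927, 0.3609, 0.0433])]
dog_socket [(0.83, [0.4392, 0.4301, 0.0544])]
vial_a [(0.8, [0.4335, 0.5499, 0.0009]), (0.75, [0.5521, 0.5605, -0.0012])]
beaker [(0.73, [0.4547, 0.6064, 0.0024])]
top [0.36928948 0.49630337 0.93632581]
collector [(0.79, [0.4528, 0.3945, 0.0013])]
spindle_top [(0.91, [0.4545, 0.3991, 0.0854])]
tray [(0.78, [0.4534, 0.4009, 0.0588]), (0.71, [0.5507, 0.564, 0.0017])]
tray_scallop [(0.8, [0.4099, 0.4248, 0.0652])]
tray_notch [(0.7, [0.4811, 0.3482, 0.076])]
home_band [(0.91, [0.3939, 0.3671, 0.0491])]
pivot [(0.67, [0.5395, 0.4449, 0.1125])]
thumb_pad []
dog_socket [(0.72, [0.4363, 0.4296, 0.0589]), (0.31, [0.5388, 0.4455, 0.1127])]
vial_a [(0.64, [0.4313, 0.5484, 0.0005]), (0.44, [0.5489, 0.5648, 0.0027])]
beaker [(0.68, [0.4528, 0.609, -0.0004])]
1.2
```

View pics/side0.png

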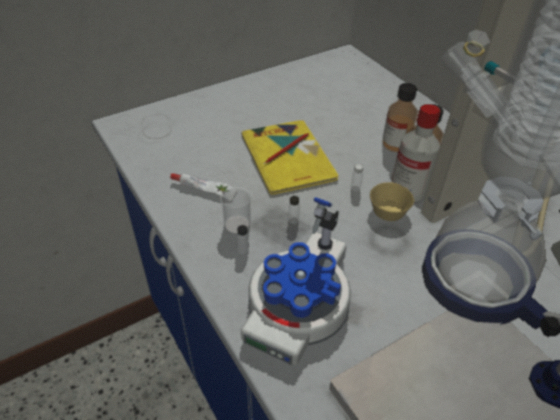

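View pics/top0.png

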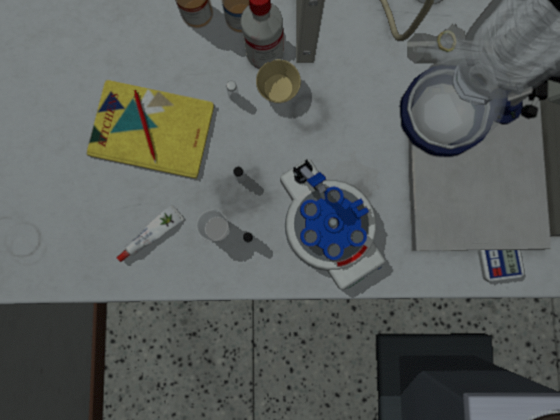

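Side: the collector is at (300,290), the band at (280,322) and the lug at (332,290). Top: the tray is at (333,225), the lug at (362,208) and the band at (352,257). The networks agree with this. A glass apparatus stands on the right at about (480,265) side and (450,110) top. I'll locate it before planning the approach.

```bash
cat >> h.py <<'E'
def ray(p,uv):
    k=np.array(p["K"],float); d=cv2.undistortPoints(np.array([[uv]],float),k,np.array([p["k1"],0,0,0.]))[0,0]
    M=cv2.Rodrigues(np.array(p["rvec"],float))[0]; v=M.T@np.r_[d,1]; return w(p,[0,0,0]),v/np.linalg.norm(v)
def tri(p,a,q,b):
    (o1,d1),(o2,d2)=ray(p,a),ray(q,b); A=np.c_[d1,-d2]; s=np.linalg.lstsq(A,o2-o1,rcond=None)[0]
    return np.round([(o1+s[0]*d1+o2+s[1]*d2)/2,],3), np.linalg.norm(o1+s[0]*d1-o2-s[1]*d2)
C=np.array([.454,.398]); YAW=np.deg2rad(29.5)
def toW(x,y): c,s=np.cos(YAW),np.sin(YAW); return C+[c*x-s*y,s*x+c*y]
E
python3 - <<'E'
from h import *
s=imaging.camera("side");t=imaging.camera("top")
for a,b in [((480,265),(450,110)),((330,386),(414,250)),((325,203),(322,177)),((428,110),(258,5)),((545,320),(513,105)),((475,38),(447,40)),((530,60),(530,40))]: print(a,b,tri(s,a,t,b))
o=status.get_obs();print(o["qpos"])
for f in(-123,180,150):
    f=np.deg2rad(f);print(toW(.085*np.cos(f),.085*np.sin(f)),toW(.0685*np.cos(f),.0685*np.sin(f)))
E
```

```text
(480, 265) (450, 110) (array([[0.616, 0.226, 0.178]]), np.float64(0.0021039666714033865))
(330, 386) (414, 250) (array([[0.407, 0.248, 0.019]]), np.float64(0.0012293775127438023))
(325, 203) (322, 177) (array([[0.512, 0.426, 0.176]]), np.float64(0.0028538669112083107))
(428, 110) (258, 5) (array([[0.788, 0.518, 0.189]]), np.float64(0.010035293019340467))
(545, 320) (513, 105) (array([[0.624, 0.127, 0.172]]), np.float64(0.002020840811662482))
(475, 38) (447, 40) (array([[0.598, 0.323, 0.454]]), np.float64(0.003312449585459527))
(530, 60) (530, 40) (array([[0.589, 0.25 , 0.467]]), np.float64(0.0008522022081520923))
[ 1.07541076  0.43448306  0.02499775  1.57320496 -0.01156913  1.1339929
 -0.07511328]
[0.44881087 0.31315854] [0.44981818 0.32962777]
[0.38001977 0.356144  ] [0.39438063 0.36426899]
[0.36900324 0.39874176] [0.38550261 0.39859777]
```

```bash
python3 -m crank '[{"gripper":0,"travel":[39,-41,0],"turn":[0,0,0]},{"gripper":0,"travel":[39,-41,0],"turn":[0,0,0]},{"gripper":0,"travel":[39,-41,0],"turn":[0,0,0]},{"gripper":0,"travel":[39,-41,0],"turn":[0,0,0]},{"gripper":0,"travel":[39,-41,0],"turn":[0,0,0]},{"gripper":0,"travel":[39,-41,0],"turn":[0,0,0]},{"gripper":0,"travel":[39,-41,0],"turn":[0,0,0]},{"gripper":0,"travel":[39,-41,0],"turn":[0,0,0]},{"gripper":0,"travel":[39,-41,0],"turn":[0,0,0]}]'
```

```text
clock: 2.42
position: [0.4228, -0.1005, 0.2317]
tool_rot: [3.141, -0.001, 0.392]
wrist_force: [1.6, -0.1, 0.4]
opening: 0.001
grip_force: 0.0
```

```bash
python3 -m crank '[{"gripper":0,"travel":[14.5,-52,0],"turn":[0,0,0]},{"gripper":0,"travel":[14.5,-52,0],"turn":[0,0,0]},{"gripper":0,"travel":[14.5,-52,0],"turn":[0,0,0]},{"gripper":0,"travel":[14.5,-52,0],"turn":[0,0,0]},{"gripper":0,"travel":[14.5,-52,0],"turn":[0,0,0]},{"gripper":0,"travel":[14.5,-52,0],"turn":[0,0,0]},{"gripper":0,"travel":[14.5,-52,0],"turn":[0,0,0]},{"gripper":0,"travel":[14.5,-52,0],"turn":[0,0,0]}]'; python3 -c "
from plant import status
o=status.get_obs();print(o['qpos'],o['wrist_force'])"
```

```text
clock: 3.42
position: [0.3701, 0.3281, 0.2315]
tool_rot: [3.141, -0.001, 0.392]
wrist_force: [0.3, -1.0, -0.1]
opening: -0.004
grip_force: 0.0
[-0.33168188  0.28979482 -0.62203008  1.84428826  0.19190388  1.06684765
 -2.20586202] [ 0.26491998 -0.9581228  -0.06526494]
```

```bash
python3 -m crank '[{"gripper":0,"travel":[0,0,0],"turn":[0,0,-10.5]},{"gripper":0,"travel":[0,0,0],"turn":[0,0,-10.5]},{"gripper":0,"travel":[0,0,0],"turn":[0,0,-10.5]},{"gripper":0,"travel":[0,0,0],"turn":[0,0,-10.5]},{"gripper":0,"travel":[0,0,0],"turn":[0,0,-10.5]},{"gripper":0,"travel":[0,0,0],"turn":[0,0,-10.5]},{"gripper":0,"travel":[0,0,0],"turn":[0,0,-10.5]},{"gripper":0,"travel":[0,0,0],"turn":[0,0,-10.5]},{"gripper":0,"travel":[0,0,0],"turn":[0,0,-10]}]'
python3 - <<'E'
from h import *
o=status.get_obs();print(o['qpos'])
p=imaging.camera("wrist");save(p,"w1.png")
for l in("collector","spindle_top","tray","tray_scallop","tray_notch","home_band","pivot","thumb_pad","dog_socket"): print(l,find(p,l))
E
```

```text
clock: 4.55
position: [0.3704, 0.3264, 0.2314]
tool_rot: [3.141, 0.0, 2.039]
wrist_force: [-0.2, -0.1, -0.2]
opening: -0.001
grip_force: 0.0
[-0.0794628   0.37956318 -0.97378113  1.8293897   0.34836188  1.1163837
 -0.70841308]
collector [(0.66, [0.4578, 0.4038, 0.0018]), (0.39, [0.478, 0.3507, 0.0773])]
spindle_top [(0.88, [0.4528, 0.3979, 0.0773])]
tray [(0.96, [0.4524, 0.3996, 0.0547])]
tray_scallop [(0.8, [0.409, 0.4225, 0.0628])]
tray_notch [(0.85, [0.4826, 0.3519, 0.079]), (0.61, [0.4325, 0.5513, -0.0032])]
home_band [(0.94, [0.3928, 0.358, 0.0498]), (0.73, [0.5502, 0.5628, 0.0001])]
pivot [(0.73, [0.5353, 0.4508, 0.113])]
thumb_pad [(0.72, [0.5124, 0.4375, 0.1706])]
dog_socket [(0.82, [0.4377, 0.4306, 0.0573]), (0.46, [0.4514, 0.399, 0.0551])]
```

View pics/w1.png

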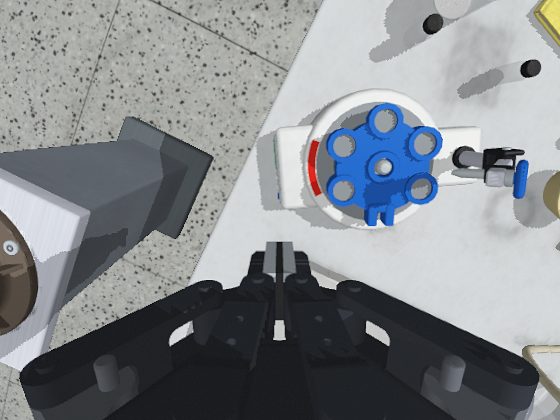

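Wrist view: the axis is at (384,167), the band at (315,168), the lug at (380,215) and the raised arm near (500,165). This matches: tray angle is about 90° in the collector frame, so it needs about -90°. A scallop faces the band, so I'll enter there.

```bash
python3 -m crank '[{"gripper":0,"travel":[0,0,0],"turn":[0,0,-2.7]},{"gripper":0,"travel":[21,13,0],"turn":[0,0,0]},{"gripper":0,"travel":[0,0,50],"turn":[0,0,0]},{"gripper":0,"travel":[0,0,50],"turn":[0,0,0]},{"gripper":0,"travel":[0,0,40],"turn":[0,0,0]},{"gripper":0,"travel":[0,0,15],"turn":[0,0,0]},{"gripper":0,"travel":[0,0,14],"turn":[0,0,0]},{"gripper":0,"travel":[0,0,0],"turn":[0,0,0]}]'
python3 - <<'E'
from h import *
p=imaging.camera("wrist");save(p,"w2.png")
for l in("spindle_top","tray","tray_notch","home_band","dog_socket"): print(l,find(p,l))
E
```

```text
clock: 6.05
position: [0.3715, 0.3514, 0.0624]
tool_rot: [3.141, 0.0, 2.08]
wrist_force: [0.3, 1.2, 0.4]
opening: 0.001
grip_force: 0.0
spindle_top [(0.85, [0.4538, 0.4003, 0.0767])]
tray [(0.73, [0.4534, 0.3987, 0.0535])]
tray_notch []
home_band [(0.57, [0.3917, 0.3597, 0.047])]
dog_socket [(0.74, [0.4366, 0.4315, 0.0568]), (0.18, [0.4089, 0.4265, 0.0644])]
```

View pics/w2.png

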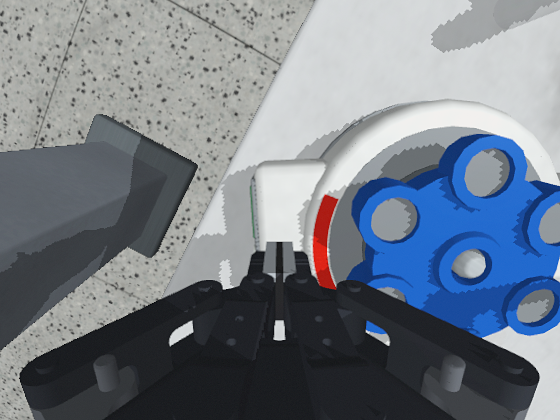

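The fingertip (280,265) is level with the scallop between the cups at (390,218) and (385,300). I'll go in and start turning.

```bash
python3 -m crank '[{"gripper":0,"travel":[0,8,0],"turn":[0,0,0]},{"gripper":0,"travel":[0,8,0],"turn":[0,0,0]},{"gripper":0,"travel":[0,5,0],"turn":[0,0,0]},{"gripper":0,"travel":[0,3,0],"turn":[0,0,0]},{"gripper":0,"travel":[0,0,0],"turn":[0,0,0]}]'
python3 -m crank '[{"gripper":0,"travel":[2.4,0,0],"turn":[0,0,2]},{"gripper":0,"travel":[2.4,0,0],"turn":[0,0,2]},{"gripper":0,"travel":[2.4,0,0],"turn":[0,0,2]},{"gripper":0,"travel":[2.4,0,0],"turn":[0,0,2]},{"gripper":0,"travel":[2.4,0.1,0],"turn":[0,0,2]},{"gripper":0,"travel":[2.4,0.1,0],"turn":[0,0,2]},{"gripper":0,"travel":[2.4,0.1,0],"turn":[0,0,2]},{"gripper":0,"travel":[2.4,0,0],"turn":[0,0,2]}]'
```

```text
clock: 6.98
position: [0.3924, 0.363, 0.0622]
tool_rot: [-3.141, -0.0, 2.08]
wrist_force: [-0.3, -0.6, -0.1]
opening: -0.001
grip_force: 0.0
clock: 7.98
position: [0.3852, 0.3807, 0.0622]
tool_rot: [-3.141, 0.0, 1.799]
wrist_force: [0.1, -0.7, -0.2]
opening: 0.001
grip_force: 0.5
```

```bash
python3 -m crank '[{"gripper":0,"travel":[3.7,0.1,0],"turn":[0,0,3]},{"gripper":0,"travel":[3.7,0.1,0],"turn":[0,0,3]},{"gripper":0,"travel":[3.7,0.1,0],"turn":[0,0,3]},{"gripper":0,"travel":[3.7,0.1,0],"turn":[0,0,3]},{"gripper":0,"travel":[3.7,0.1,0],"turn":[0,0,3]},{"gripper":0,"travel":[3.7,0.1,0],"turn":[0,0,3]},{"gripper":0,"travel":[3.7,0.1,0],"turn":[0,0,3]},{"gripper":0,"travel":[3.7,0.1,0],"turn":[0,0,3]}]'
python3 - <<'E'
from h import *
o=status.get_obs();d=np.array(o["position"][:2])-C;print(np.linalg.norm(d),np.degrees(np.arctan2(d[1],d[0])-YAW),o["qpos"][6])
for c in("wrist","top"):
  p=imaging.camera(c);save(p,c+"3.png")
  for l in("tray","tray_notch","dog_socket"): print(l,[(s,x,np.degrees(np.arctan2(x[1]-C[1],x[0]-C[0])-YAW).round(1)) for s,x in find(p,l)])
E
```

```text
clock: 8.98
position: [0.3845, 0.4101, 0.0622]
tool_rot: [-3.141, 0.001, 1.379]
wrist_force: [-1.6, -0.8, -0.4]
opening: -0.003
grip_force: 0.7
0.07053013590517963 140.63111707782056 -1.5399514099355283
tray [(0.93, [0.4532, 0.3999, 0.0511], np.float64(83.3))]
tray_notch []
dog_socket [(0.69, [0.4551, 0.4362, 0.0564], np.float64(58.9))]
tray [(0.62, [0.4555, 0.4016, 0.0596], np.float64(37.9))]
tray_notch []
dog_socket [(0.68, [0.455, 0.4364, 0.0561], np.float64(59.0))]
```

Socket is now about 59° (goal 0±17°). The last joint would near its limit if I carried on, so I'll back out, re-enter the next scallop behind at about 209°, and keep pushing from the front.

```bash
python3 -m crank '[{"gripper":0,"travel":[-4,0,0],"turn":[0,0,0]},{"gripper":0,"travel":[0,-12,0],"turn":[0,0,0]},{"gripper":0,"travel":[0,-14,0],"turn":[0,0,-2]},{"gripper":0,"travel":[-14.3,1,0],"turn":[0,0,-8.5]},{"gripper":0,"travel":[-14.3,1,0],"turn":[0,0,-8.5]},{"gripper":0,"travel":[-14.3,1,0],"turn":[0,0,-8.5]},{"gripper":0,"travel":[-14.3,1,0],"turn":[0,0,-8.5]},{"gripper":0,"travel":[-14.3,1,0],"turn":[0,0,-8.5]},{"gripper":0,"travel":[-14.3,1,0],"turn":[0,0,-8.5]},{"gripper":0,"travel":[-14.3,1,0],"turn":[0,0,-8.5]},{"gripper":0,"travel":[0,0,0],"turn":[0,0,-4]},{"gripper":0,"travel":[0,0,0],"turn":[0,0,0]}]'
python3 - <<'E'
from h import *
o=status.get_obs();d=np.array(o["position"][:2])-C;print(np.linalg.norm(d),np.degrees(np.arctan2(d[1],d[0])-YAW)%360,np.degrees(o["tool_rot"][2])+90-29.5,o["qpos"][6])
for c in("wrist","top"):
  p=imaging.camera(c);save(p,c+"4.png")
  for l in("tray","tray_notch","dog_socket"): print(l,[(s,x,np.degrees(np.arctan2(x[1]-C[1],x[0]-C[0])-YAW).round(1)) for s,x in find(p,l)])
E
```

```text
clock: 10.88
position: [0.3916, 0.3216, 0.0623]
tool_rot: [3.141, -0.0, 2.527]
wrist_force: [-0.3, 0.4, 0.4]
opening: -0.001
grip_force: 0.0
0.0985940648891928 201.26973142114772 205.2674070428691 -0.4899968839403659
tray [(0.58, [0.4562, 0.4004, 0.0534], np.float64(18.0))]
tray_notch [(0.66, [0.4527, 0.343, 0.0786], np.float64(-120.9))]
dog_socket [(0.59, [0.4538, 0.4369, 0.0577], np.float64(60.8))]
tray [(0.59, [0.4523, 0.4043, 0.0578], np.float64(75.6))]
tray_notch [(0.98, [0.4553, 0.3417, 0.0731], np.float64(-118.2)), (0.51, [0.4525, 0.3951, 0.0024], np.float64(-146.8))]
dog_socket [(0.86, [0.4566, 0.4386, 0.0564], np.float64(56.8))]
```

View pics/wrist4.png

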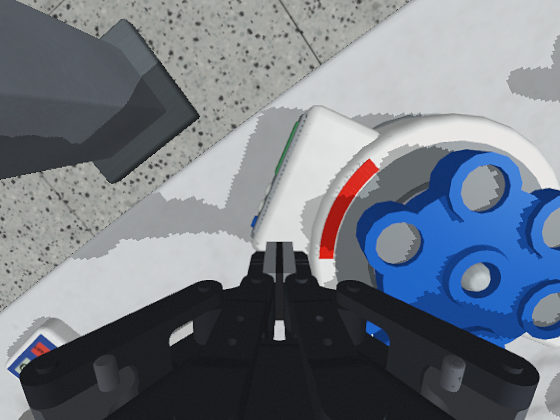

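Cup at (397,240), fingertip at (280,260) still about 8° short of the scallop centre. I'll shift, enter, and push on.

```bash
python3 -m crank '[{"gripper":0,"travel":[-13,-6,0],"turn":[0,0,-3.5]},{"gripper":0,"travel":[0,6,0],"turn":[0,0,0]},{"gripper":0,"travel":[0,10,0],"turn":[0,0,0]},{"gripper":0,"travel":[0,9,0],"turn":[0,0,0]},{"gripper":0,"travel":[0,6,0],"turn":[0,0,0]},{"gripper":0,"travel":[0,2,0],"turn":[0,0,0]},{"gripper":0,"travel":[0,0,0],"turn":[0,0,0]}]';  python3 - <<'E'
from h import *
o=status.get_obs();d=np.array(o["position"][:2])-C;print(np.linalg.norm(d),np.degrees(np.arctan2(d[1],d[0])-YAW)%360,np.degrees(o["tool_rot"][2])+90-29.5,o["qpos"][6])
E
```

```text
clock: 12.15
position: [0.4168, 0.337, 0.0622]
tool_rot: [-3.141, -0.0, 2.587]
wrist_force: [0.2, 0.1, -0.6]
opening: -0.001
grip_force: 0.0
0.07144899944329977 209.10617793097762 208.70764512118458 -0.41089684260558695
```

```bash
python3 -m crank '[{"gripper":0,"travel":[3.7,0.1,0],"turn":[0,0,3]},{"gripper":0,"travel":[3.7,0.1,0],"turn":[0,0,3]},{"gripper":0,"travel":[3.7,0.1,0],"turn":[0,0,3]},{"gripper":0,"travel":[3.7,0.1,0],"turn":[0,0,3]},{"gripper":0,"travel":[3.7,0.1,0],"turn":[0,0,3]},{"gripper":0,"travel":[3.7,0.1,0],"turn":[0,0,3]},{"gripper":0,"travel":[3.7,0.1,0],"turn":[0,0,3]},{"gripper":0,"travel":[3.7,0.1,0],"turn":[0,0,3]},{"gripper":0,"travel":[3.7,0.1,0],"turn":[0,0,3]},{"gripper":0,"travel":[3.7,0.1,0],"turn":[0,0,3]},{"gripper":0,"travel":[3.7,0.1,0],"turn":[0,0,3]}]'
cat >> h.py <<'E'
def rep(cams=("wrist","top"),ls=("tray_notch","dog_socket")):
  o=status.get_obs();d=np.array(o["position"][:2])-C;f=o["wrist_force"];y=o["tool_rot"][2]
  print("r",np.linalg.norm(d).round(4),"phi",(np.degrees(np.arctan2(d[1],d[0])-YAW)%360).round(1),"yawphi",np.degrees(y)+60.5,"Ftan",round(f[0]*np.cos(y)+f[1]*np.sin(y),2),"Frad(in)",round(f[0]*np.sin(y)-f[1]*np.cos(y),2))
  for c in cams:
    p=imaging.camera(c)
    for l in ls: print(c,l,[(s,x[2],np.degrees(np.arctan2(x[1]-C[1],x[0]-C[0])-YAW).round(1)) for s,x in find(p,l)[:1]])
E
python3 -c "
from h import *
rep()"
```

```text
clock: 13.52
position: [0.3898, 0.366, 0.062]
tool_rot: [-3.14, 0.001, 2.009]
wrist_force: [-1.2, -1.6, 0.4]
opening: 0.002
grip_force: 0.9
r 0.0718 phi 177.0 yawphi 175.5859281098756 Ftan -0.92 Frad(in) -1.78
wrist tray_notch []
wrist dog_socket [(0.58, 0.0602, np.float64(37.0))]
top tray_notch [(0.94, 0.0738, np.float64(-137.0))]
top dog_socket [(0.72, 0.0608, np.float64(41.5))]
```

```bash
python3 -m crank '[{"gripper":0,"travel":[2.5,0.1,0],"turn":[0,0,2]},{"gripper":0,"travel":[2.5,0.1,0],"turn":[0,0,2]},{"gripper":0,"travel":[2.5,0.1,0],"turn":[0,0,2]},{"gripper":0,"travel":[2.5,0.1,0],"turn":[0,0,2]},{"gripper":0,"travel":[2.5,0.1,0],"turn":[0,0,2]},{"gripper":0,"travel":[2.5,0.1,0],"turn":[0,0,2]},{"gripper":0,"travel":[1.2,0,0],"turn":[0,0,1]}]'; python3 -c "
from h import *
rep()"
cat > ok.py <<'E'
from h import *
rep(())
o=status.get_obs();f=o["wrist_force"];y=o["tool_rot"][2]
import sys; sys.exit(f[0]*np.cos(y)+f[1]*np.sin(y)<-3.2)
E
```

```text
clock: 14.7
position: [0.385, 0.3826, 0.0623]
tool_rot: [-3.141, 0.0, 1.783]
wrist_force: [-3.6, -1.7, 0.7]
opening: -0.0
grip_force: 2.4
r 0.0707 phi 163.1 yawphi 162.6381300453677 Ftan -0.91 Frad(in) -3.93
wrist tray_notch []
wrist dog_socket [(0.69, 0.0574, np.float64(22.8))]
top tray_notch []
top dog_socket [(0.61, 0.061, np.float64(24.8))]
```

```bash
python3 -m crank '[{"gripper":0,"travel":[1.2,-0.7,0],"turn":[0,0,1]},{"gripper":0,"travel":[1.2,-0.3,0],"turn":[0,0,1]}]' | grep clock; python3 ok.py && python3 -m crank '[{"gripper":0,"travel":[1.2,0,0],"turn":[0,0,1]},{"gripper":0,"travel":[1.2,0,0],"turn":[0,0,1]}]' | grep clock; python3 ok.py && python3 -m crank '[{"gripper":0,"travel":[1.2,0,0],"turn":[0,0,1]},{"gripper":0,"travel":[1.2,0,0],"turn":[0,0,1]}]' | grep clock; python3 ok.py
```

```text
clock: 15.25
r 0.0711 phi 161.4 yawphi 160.61800935003404 Ftan -0.68 Frad(in) -3.87
r 0.0711 phi 161.4 yawphi 160.61800935003404 Ftan -0.68 Frad(in) -3.87
r 0.0711 phi 161.4 yawphi 160.61800935003404 Ftan -0.68 Frad(in) -3.87False
False
False
```

```bash
sed -i 's/sys.exit(\(.*\))$/sys.exit(int(\1))/' ok.py; python3 -m crank '[{"gripper":0,"travel":[1.2,-0.8,0],"turn":[0,0,1]},{"gripper":0,"travel":[1.2,-0.4,0],"turn":[0,0,1]}]' | grep clock; python3 ok.py && python3 -m crank '[{"gripper":0,"travel":[1.2,0,0],"turn":[0,0,1]},{"gripper":0,"travel":[1.2,0,0],"turn":[0,0,1]}]' | grep clock; python3 ok.py && python3 -m crank '[{"gripper":0,"travel":[1.2,0,0],"turn":[0,0,1]},{"gripper":0,"travel":[1.2,0,0],"turn":[0,0,1]}]' | grep clock; python3 ok.py; python3 -c "
from h import *
rep(ls=('dog_socket','tray_notch','tray'))"
```

```text
clock: 15.5
r 0.072 phi 159.2 yawphi 158.62036615623902 Ftan -1.58 Frad(in) -0.76
clock: 15.75
r 0.0723 phi 157.5 yawphi 156.6277651891639 Ftan -1.57 Frad(in) -0.41
clock: 16.0
r 0.0725 phi 155.7 yawphi 154.63089756203635 Ftan -0.86 Frad(in) -1.14
r 0.0725 phi 155.7 yawphi 154.63089756203635 Ftan -0.86 Frad(in) -1.14
wrist dog_socket [(0.71, 0.0604, np.float64(15.7))]
wrist tray_notch []
wrist tray [(0.88, 0.0502, np.float64(35.6))]
top dog_socket [(0.56, 0.0586, np.float64(18.8))]
top tray_notch [(0.68, 0.1709, np.float64(6.7))]
top tray [(0.71, 0.0594, np.float64(49.2))]
```

```bash
python3 -m crank '[{"gripper":0,"travel":[1.2,0.1,0],"turn":[0,0,1]},{"gripper":0,"travel":[1.2,0.1,0],"turn":[0,0,1]}]' | grep clock; python3 ok.py && python3 -m crank '[{"gripper":0,"travel":[1.2,0.1,0],"turn":[0,0,1]},{"gripper":0,"travel":[1.2,0.1,0],"turn":[0,0,1]}]' | grep clock; python3 ok.py && python3 -m crank '[{"gripper":0,"travel":[1.2,0.1,0],"turn":[0,0,1]},{"gripper":0,"travel":[1.2,0.1,0],"turn":[0,0,1]}]' | grep clock; python3 ok.py;  python3 -c "
from h import *
rep(ls=('dog_socket','tray'))"
```

```text
clock: 16.65
r 0.0724 phi 153.8 yawphi 152.62801448939064 Ftan -0.91 Frad(in) -0.8
clock: 16.9
r 0.0722 phi 151.8 yawphi 150.6391817362844 Ftan -0.86 Frad(in) -1.64
clock: 17.15
r 0.072 phi 149.9 yawphi 148.6425870134929 Ftan -1.56 Frad(in) -2.44
r 0.072 phi 149.9 yawphi 148.6425870134929 Ftan -1.56 Frad(in) -2.44
wrist dog_socket []
wrist tray [(0.81, 0.0529, np.float64(-53.5))]
top dog_socket [(0.64, 0.0572, np.float64(12.2))]
top tray [(0.57, 0.0571, np.float64(52.4))]
```

```bash
python3 -m crank '[{"gripper":0,"travel":[1.2,-0.2,0],"turn":[0,0,1]},{"gripper":0,"travel":[1.2,-0.2,0],"turn":[0,0,1]}]' | grep clock; python3 ok.py && python3 -m crank '[{"gripper":0,"travel":[1.2,0,0],"turn":[0,0,1]},{"gripper":0,"travel":[1.2,0,0],"turn":[0,0,1]}]' | grep clock; python3 ok.py && python3 -m crank '[{"gripper":0,"travel":[1.2,0,0],"turn":[0,0,1]},{"gripper":0,"travel":[1.2,0,0],"turn":[0,0,1]}]' | grep clock; python3 ok.py;  python3 -c "
from h import *
rep(ls=('dog_socket','tray'))
p=imaging.camera('wrist');save(p,'w5.png')"
```

```text
clock: 17.7
r 0.0722 phi 148.1 yawphi 146.62243486146508 Ftan -1.28 Frad(in) -2.03
clock: 17.95
r 0.0722 phi 146.1 yawphi 144.630525369583 Ftan -0.9 Frad(in) -0.99
clock: 18.2
r 0.0722 phi 144.2 yawphi 142.63843003411648 Ftan -0.62 Frad(in) -2.29
r 0.0722 phi 144.2 yawphi 142.63843003411648 Ftan -0.62 Frad(in) -2.29
wrist dog_socket [(0.7, 0.0607, np.float64(7.4))]
wrist tray [(0.57, 0.0553, np.float64(94.2))]
top dog_socket []
top tray [(0.81, 0.0612, np.float64(21.8))]
```

View pics/w5.png

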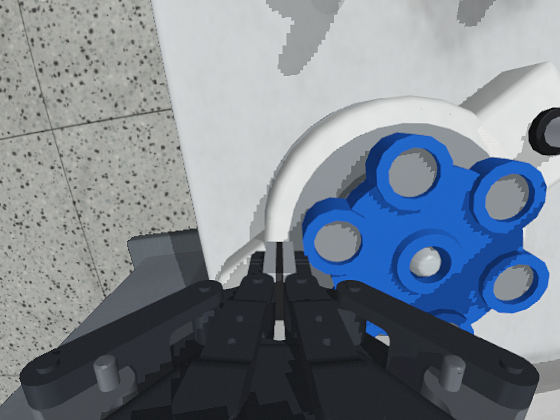

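The fingertip (280,265) is pushing the cup at (338,240), and the tray is still riding. I'll continue slowly.

```bash
python3 -m crank '[{"gripper":0,"travel":[1.2,0,0],"turn":[0,0,1]},{"gripper":0,"travel":[1.2,0,0],"turn":[0,0,1]}]' | grep clock; python3 ok.py && python3 -m crank '[{"gripper":0,"travel":[1.2,0,0],"turn":[0,0,1]},{"gripper":0,"travel":[1.2,0,0],"turn":[0,0,1]}]' | grep clock; python3 ok.py && python3 -m crank '[{"gripper":0,"travel":[1.2,0,0],"turn":[0,0,1]},{"gripper":0,"travel":[1.2,0,0],"turn":[0,0,1]}]' | grep clock; python3 ok.py;  python3 -c "
from h import *
rep(ls=('dog_socket','tray'))"
```

```text
clock: 18.8
r 0.0721 phi 142.3 yawphi 140.62679434119883 Ftan -0.18 Frad(in) -2.24
clock: 19.05
r 0.072 phi 140.4 yawphi 138.62824090621174 Ftan -0.13 Frad(in) -0.87
clock: 19.3
r 0.072 phi 138.5 yawphi 136.63381596092972 Ftan -0.43 Frad(in) -1.68
r 0.072 phi 138.5 yawphi 136.63381596092972 Ftan -0.43 Frad(in) -1.68
wrist dog_socket [(0.74, 0.0576, np.float64(-1.9))]
wrist tray [(0.65, 0.0519, np.float64(88.4))]
top dog_socket [(0.76, 0.0551, np.float64(6.1))]
top tray [(0.91, 0.058, np.float64(32.4))]
```

```bash
python3 -m crank '[{"gripper":0,"travel":[1.2,0,0],"turn":[0,0,1]},{"gripper":0,"travel":[1.2,0,0],"turn":[0,0,1]}]' | grep clock; python3 ok.py && python3 -m crank '[{"gripper":0,"travel":[1.2,0,0],"turn":[0,0,1]},{"gripper":0,"travel":[1.2,0,0],"turn":[0,0,1]}]' | grep clock; python3 ok.py && python3 -m crank '[{"gripper":0,"travel":[1.2,0,0],"turn":[0,0,1]}]' | grep clock; python3 ok.py;  python3 -c "
from h import *
rep(ls=('dog_socket','tray'))"
```

```text
clock: 19.85
r 0.072 phi 136.7 yawphi 134.6222661994761 Ftan -1.96 Frad(in) -1.79
clock: 20.1
r 0.0721 phi 134.9 yawphi 132.6361281051261 Ftan -2.83 Frad(in) -2.58
clock: 20.23
r 0.0722 phi 134.0 yawphi 131.64367221698757 Ftan -3.18 Frad(in) -2.78
r 0.0722 phi 134.0 yawphi 131.64367221698757 Ftan -3.18 Frad(in) -2.78
wrist dog_socket [(0.82, 0.0578, np.float64(-3.7))]
wrist tray [(0.79, 0.0492, np.float64(-119.5))]
top dog_socket [(0.58, 0.0543, np.float64(-2.0))]
top tray []
```

The force is rising steadily. I'll check whether the tray has dropped.

Run:
```python
from h import *
p=imaging.camera('side');a=p["image"][225:350,230:370,::-1]
q=cv2.imread("pics/side0.png")[225:350,230:370]
cv2.imwrite("pics/cmp.png",np.hstack([cv2.resize(x,None,fx=2.8,fy=2.8,interpolation=cv2.INTER_CUBIC) for x in(q,a)]))
rep(())
```

```text
r 0.0721 phi 133.9 yawphi 131.7189363500983 Ftan -2.4 Frad(in) -4.16
```

View pics/cmp.png

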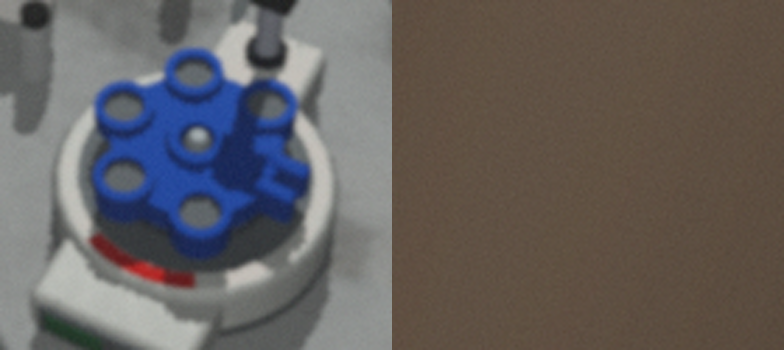

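The robot hides the tray in that view (brown patch only). The tip still moves with the command, so I'll go on in single rows.

```bash
sed -i 's/-3.2/-4.5/' ok.py; python3 -m crank '[{"gripper":0,"travel":[1.2,-0.6,0],"turn":[0,0,1]}]' | grep clock; python3 ok.py && python3 -m crank '[{"gripper":0,"travel":[1.2,0,0],"turn":[0,0,1]}]' | grep clock; python3 ok.py && python3 -m crank '[{"gripper":0,"travel":[1.2,0,0],"turn":[0,0,1]}]' | grep clock; python3 ok.py;  python3 -c "
from h import *
rep(ls=('dog_socket','tray'))
p=imaging.camera('wrist');save(p,'w6.png')"
```

```text
clock: 20.7
r 0.0725 phi 133.0 yawphi 130.65078236845363 Ftan -2.82 Frad(in) -3.54
clock: 20.82
r 0.0726 phi 132.0 yawphi 129.63117858215378 Ftan -4.52 Frad(in) -4.33
r 0.0726 phi 132.0 yawphi 129.63117858215378 Ftan -4.52 Frad(in) -4.33
r 0.0726 phi 132.0 yawphi 129.63117858215378 Ftan -4.52 Frad(in) -4.33
wrist dog_socket [(0.6, 0.0579, np.float64(-2.6))]
wrist tray [(0.73, 0.0497, np.float64(125.7))]
top dog_socket [(0.56, 0.0535, np.float64(-1.3))]
top tray [(0.29, 0.0624, np.float64(28.0))]
```

View pics/w6.png

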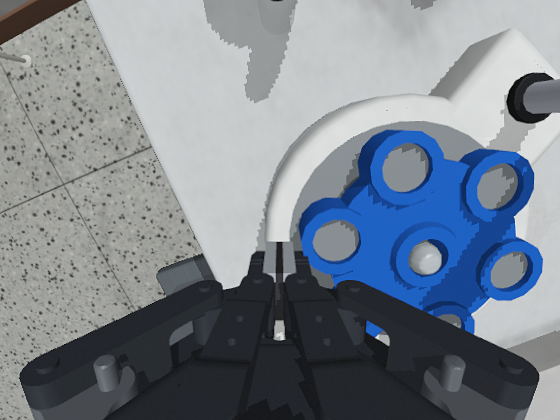

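The socket stays at about -2° while the finger gained 2° and the force climbed. That suggests the tray has dropped and meets the dog. I'll back off and inspect.

```bash
python3 -m crank '[{"gripper":0,"travel":[-3,-1,0],"turn":[0,0,0]},{"gripper":0,"travel":[-3,-5,0],"turn":[0,0,0]},{"gripper":0,"travel":[0,-12,0],"turn":[0,0,0]},{"gripper":0,"travel":[0,-14,0],"turn":[0,0,0]},{"gripper":0,"travel":[0,-5,-30],"turn":[0,0,0]},{"gripper":0,"travel":[0,-50,-40],"turn":[0,0,0]},{"gripper":0,"travel":[0,-40,-40],"turn":[0,0,0]},{"gripper":0,"travel":[0,-40,-40],"turn":[0,0,0]},{"gripper":0,"travel":[0,0,0],"turn":[0,0,0]}]'
python3 - <<'E'
from h import *
rep(("wrist","top","side"),ls=("tray","tray_notch","dog_socket"))
p=imaging.camera('side');a=p["image"][225:350,230:370,::-1]
q=cv2.imread("pics/side0.png")[225:350,230:370]
cv2.imwrite("pics/cmp2.png",np.hstack([cv2.resize(x,None,fx=2.8,fy=2.8,interpolation=cv2.INTER_CUBIC) for x in(q,a)]))
E
```

```text
clock: 22.3
position: [0.2239, 0.478, 0.2149]
tool_rot: [-3.141, -0.007, 1.215]
wrist_force: [0.2, 0.5, -0.2]
opening: 0.001
grip_force: 0.0
r 0.2437 phi 131.3 yawphi 130.09371413645334 Ftan 0.58 Frad(in) 0.04
wrist tray [(0.97, 0.05, np.float64(102.8))]
wrist tray_notch [(0.68, 0.0764, np.float64(-184.6))]
wrist dog_socket [(0.66, 0.0532, np.float64(0.8))]
top tray [(0.56, 0.0562, np.float64(12.6))]
top tray_notch [(0.71, 0.0731, np.float64(-182.7))]
top dog_socket [(0.85, 0.0517, np.float64(0.9))]
side tray [(0.88, 0.054, np.float64(38.8))]
side tray_notch [(0.56, 0.0717, np.float64(-185.2))]
side dog_socket [(0.87, 0.0497, np.float64(-1.0))]
```

View pics/cmp2.png

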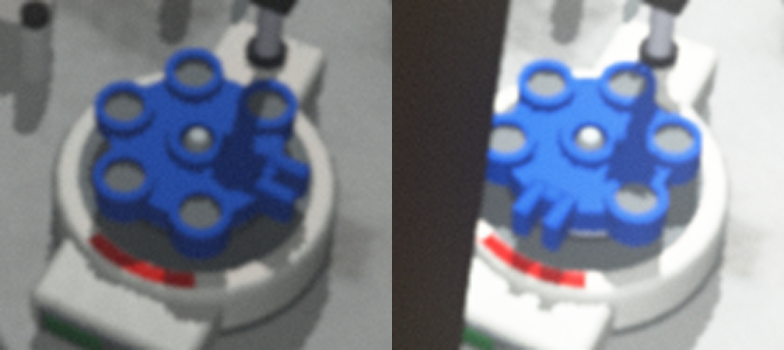

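Measured over three views, the notch is 22 mm above the socket. A level tray gives 22 and a riding one 16, and socket z is now about 0.0515 against 0.059 before, so the tray is seated. The notch is at about -184°, facing the band. Next I'll go to the drop arm with tool x along the collector's x.

```bash
sed -i 's/deg2rad(29.5)/deg2rad(31)/' h.py; python3 -m crank '[{"gripper":0,"travel":[0,0,-40],"turn":[0,0,9.65]},{"gripper":0,"travel":[0,0,-40],"turn":[0,0,9.65]},{"gripper":0,"travel":[0,0,0],"turn":[0,0,9.65]},{"gripper":0,"travel":[0,0,0],"turn":[0,0,9.65]},{"gripper":0,"travel":[0,0,0],"turn":[0,0,0]}]'
python3 - <<'E'
from h import *
ps=[];pp=[]
for c in("wrist","top","side"):
  p=imaging.camera(c)
  for l,L in(("thumb_pad",ps),("pivot",pp)):
    for s,x in find(p,l)[:1]:
      d=np.array(x[:2])-C;k,n=np.cos(YAW),np.sin(YAW); L.append([s,k*d[0]+n*d[1],-n*d[0]+k*d[1],x[2]])
print(np.round(ps,4));print(np.round(pp,4))
o=status.get_obs();d=o["position"][:2]-C;print(k*d[0]+n*d[1],-n*d[0]+k*d[1],o["position"],o["tool_rot"],o["qpos"])
E
```

```text
clock: 23.58
position: [0.2283, 0.4744, 0.2914]
tool_rot: [3.141, -0.0, 0.535]
wrist_force: [0.1, -0.2, -0.3]
opening: -0.001
grip_force: 0.0
[[ 0.48    0.0719  0.0039  0.172 ]
 [ 0.55    0.0423 -0.0007  0.0512]]
[[ 0.67    0.0501  0.0248  0.0602]
 [ 0.91    0.1003 -0.0011  0.1142]
 [ 0.59    0.0991  0.0032  0.1114]]
-0.1540826925503317 0.18170739873146088 [0.22833913 0.47439519 0.29125823] [3.14158511e+00 1.64423601e-04 5.34669613e-01] [-0.76652688  0.28763275 -0.58280375  1.68434181  0.16692538  1.21976287
 -2.42423794]
```

```bash
python3 -m crank '[{"gripper":0,"travel":[42,30,0],"turn":[0,0,0]},{"gripper":0,"travel":[42,30,0],"turn":[0,0,0]},{"gripper":0,"travel":[42,30,0],"turn":[0,0,0]},{"gripper":0,"travel":[42,30,0],"turn":[0,0,0]},{"gripper":0,"travel":[42,30,0],"turn":[0,0,0]},{"gripper":0,"travel":[42,30,0],"turn":[0,0,0]},{"gripper":0,"travel":[0,0,0],"turn":[0,0,0]}]'
python3 - <<'E'
from h import *
k,n=np.cos(YAW),np.sin(YAW)
for c in("wrist","top","side"):
  p=imaging.camera(c); save(p,c+"7.png")
  for l in("thumb_pad","pivot","tray_notch","dog_socket"):
    for s,x in find(p,l)[:1]:
      d=np.array(x[:2])-C; print(c,l,s,np.round([k*d[0]+n*d[1],-n*d[0]+k*d[1],x[2]],4))
o=status.get_obs();d=o["position"][:2]-C;print(k*d[0]+n*d[1],-n*d[0]+k*d[1],o["position"],o["qpos"][6])
E
```

```text
clock: 24.9
position: [0.5417, 0.4449, 0.2895]
tool_rot: [3.139, 0.001, 0.528]
wrist_force: [0.4, 0.1, -0.4]
opening: 0.001
grip_force: 0.0
wrist thumb_pad 0.84 [0.0718 0.006  0.1733]
wrist pivot 0.87 [0.1002 0.0017 0.1105]
wrist dog_socket 0.59 [ 0.0387 -0.0016  0.0564]
top thumb_pad 0.49 [0.0754 0.0066 0.1753]
top pivot 0.73 [ 0.0963 -0.0026  0.1158]
top tray_notch 0.66 [-0.0534  0.0013  0.0732]
top dog_socket 0.69 [ 0.041  -0.0012  0.0511]
0.09658731780420576 2.3869765320747027e-05 [0.5367792  0.44776661 0.29135634] -1.985242713159442
```

View pics/wrist7.png

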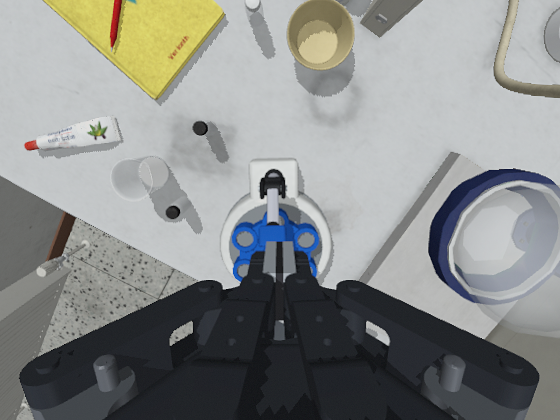

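Wrist view: fork and pivot at (272,183), arm toward (272,210), fingertip in line at (280,245). Next I'll descend behind the pad and work out the arc.

```bash
python3 -m crank '[{"gripper":0,"travel":[0,-2,40],"turn":[0,0,0]},{"gripper":0,"travel":[0,0,40],"turn":[0,0,0]},{"gripper":0,"travel":[0,0,21],"turn":[0,0,0]},{"gripper":0,"travel":[0,0,0],"turn":[0,0,0]}]'
python3 - <<'E'
from h import *
k,n=np.cos(YAW),np.sin(YAW)
o=status.get_obs();d=o["position"][:2]-C;x=(k*d[0]+n*d[1])*1e3;z=o["position"][2]*1e3;print(x,z,-n*d[0]+k*d[1],np.degrees(o["tool_rot"]))
P=lambda a,q:np.array([100-67*np.cos(a)+19*np.sin(a)-q*np.sin(a)+11,112+67*np.sin(a)+19*np.cos(a)-q*np.cos(a)])
c=np.array([x,z]);t=P(.85,2);print("approach",t-c);c=t
for a in list(np.arange(.8,.01,-.05))+[0]:
    t=P(a,2);print(round(a,2),np.round((t-c)*[1,-1],1));c=t
E
```

```text
clock: 26.15
position: [0.5352, 0.4485, 0.1885]
tool_rot: [3.141, 0.003, 0.534]
wrist_force: [-0.3, -0.7, -0.2]
opening: 0.001
grip_force: 0.0
95.59900818965893 188.47466157631177 0.0015177765920728198 [179.95050453   0.1986228   30.60002587]
approach [-16.04611208 -14.91916095]
0.8 [-3.   1.6]
0.75 [-3.   1.8]
0.7 [-2.9  1.9]
0.65 [-2.8  2.1]
0.6 [-2.6  2.2]
0.55 [-2.5  2.3]
0.5 [-2.4  2.5]
0.45 [-2.3  2.6]
0.4 [-2.2  2.7]
0.35 [-2.   2.8]
0.3 [-1.9  2.9]
0.25 [-1.7  3. ]
0.2 [-1.6  3.1]
0.15 [-1.4  3.2]
0.1 [-1.3  3.2]
0.05 [-1.1  3.3]
0 [-0.9  3.3]
```

```bash
python3 -m crank '[{"gripper":0,"travel":[-6,0,5.5],"turn":[0,0,0]},{"gripper":0,"travel":[-5,0,4.7],"turn":[0,0,0]},{"gripper":0,"travel":[-3,0,2.8],"turn":[0,0,0]},{"gripper":0,"travel":[-2,0,1.9],"turn":[0,0,0]},{"gripper":0,"travel":[-3,0,1.6],"turn":[0,0,0]},{"gripper":0,"travel":[-3,0,1.8],"turn":[0,0,0]}]'
python3 - <<'E'
from h import *
k,n=np.cos(YAW),np.sin(YAW)
o=status.get_obs();print(o["wrist_force"])
for c in("wrist","top","side"):
  p=imaging.camera(c)
  for l in("thumb_pad",):
    for s,x in find(p,l)[:1]:
      d=np.array(x[:2])-C; print(c,l,s,np.round([k*d[0]+n*d[1],-n*d[0]+k*d[1],x[2]],4))
E
```

```text
clock: 26.9
position: [0.517, 0.4383, 0.1722]
tool_rot: [3.142, -0.001, 0.534]
wrist_force: [0.1, -0.4, 0.7]
opening: -0.001
grip_force: 0.6
[ 0.14268472 -0.40883579  0.65456166]
top thumb_pad 0.44 [0.0676 0.0053 0.1722]
```

```bash
python3 -m crank '[{"gripper":0,"travel":[-2.9,0,1.9],"turn":[0,0,0]},{"gripper":0,"travel":[-2.8,0,2.1],"turn":[0,0,0]},{"gripper":0,"travel":[-2.6,0,2.2],"turn":[0,0,0]},{"gripper":0,"travel":[-2.5,0,2.3],"turn":[0,0,0]}]'; python3 -m crank '[{"gripper":0,"travel":[-2.4,0,2.5],"turn":[0,0,0]},{"gripper":0,"travel":[-2.3,0,2.6],"turn":[0,0,0]},{"gripper":0,"travel":[-2.2,0,2.7],"turn":[0,0,0]}]'
python3 - <<'E'
from h import *
k,n=np.cos(YAW),np.sin(YAW)
for c in("wrist","top","side"):
  p=imaging.camera(c)
  save(p,c+"8.png")
  for l in("thumb_pad",):
    for s,x in find(p,l)[:1]:
      d=np.array(x[:2])-C; print(c,l,s,np.round([k*d[0]+n*d[1],-n*d[0]+k*d[1],x[2]],4))
a=cv2.imread("pics/side8.png")[190:330,230:400]; cv2.imwrite("pics/s8.png",cv2.resize(a,None,fx=4,fy=4))
E
```

```text
clock: 27.7
position: [0.5073, 0.4327, 0.1634]
tool_rot: [3.142, 0.0, 0.534]
wrist_force: [-0.8, -0.8, 1.8]
opening: 0.002
grip_force: 0.6
clock: 28.08
position: [0.5014, 0.4292, 0.1555]
tool_rot: [3.142, 0.0, 0.534]
wrist_force: [-0.2, -0.5, 1.2]
opening: -0.002
grip_force: 0.6
top thumb_pad 0.56 [0.0491 0.005  0.1539]
```

View pics/s8.png

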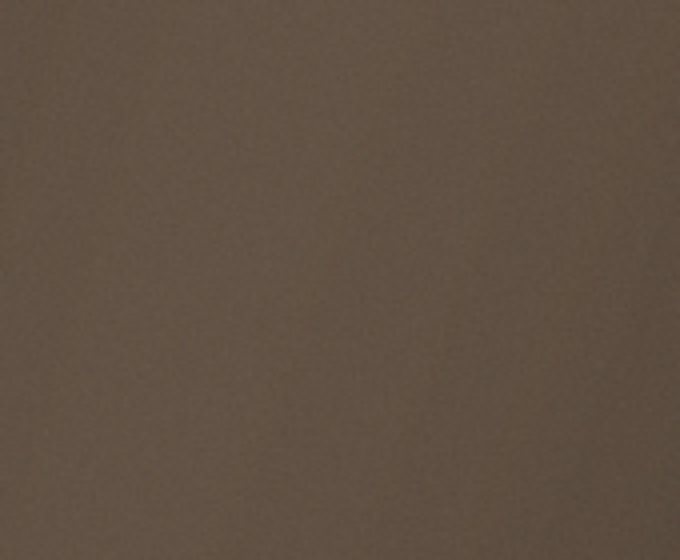

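The robot blocks the side view. The top view's pad position (49,154 mm) gives an arm angle of about 0.41, so it is following well with 1–2 N.

```bash
python3 -m crank '[{"gripper":0,"travel":[-2,0,2.8],"turn":[0,0,0]},{"gripper":0,"travel":[-1.9,0,2.9],"turn":[0,0,0]},{"gripper":0,"travel":[-1.7,0,3],"turn":[0,0,0]},{"gripper":0,"travel":[-1.6,0,3.1],"turn":[0,0,0]}]';python3 -m crank '[{"gripper":0,"travel":[-1.4,0,3.2],"turn":[0,0,0]},{"gripper":0,"travel":[-1.3,0,3.2],"turn":[0,0,0]}]'
```

```text
clock: 28.88
position: [0.4952, 0.4254, 0.1437]
tool_rot: [3.141, 0.0, 0.534]
wrist_force: [-0.3, -0.2, 0.8]
opening: -0.002
grip_force: 0.6
clock: 29.12
position: [0.4929, 0.4242, 0.1373]
tool_rot: [3.142, 0.0, 0.534]
wrist_force: [-1.9, -1.3, 0.7]
opening: 0.004
grip_force: 0.6
```

```bash
python3 -m crank '[{"gripper":0,"travel":[-1.1,0,3.3],"turn":[0,0,0]},{"gripper":0,"travel":[-0.9,0,3.3],"turn":[0,0,0]}]';python3 -m crank '[{"gripper":0,"travel":[0,0,1],"turn":[0,0,0]},{"gripper":0,"travel":[0,0,0],"turn":[0,0,0]}]'; python3 -m crank '[{"gripper":0,"travel":[0,0,1],"turn":[0,0,0]},{"gripper":0,"travel":[0,0,0],"turn":[0,0,0]}]'
```

```text
clock: 29.38
position: [0.4912, 0.4231, 0.1307]
tool_rot: [3.142, 0.0, 0.534]
wrist_force: [-0.6, -0.8, 0.3]
opening: 0.0
grip_force: 0.6
clock: 29.62
position: [0.4913, 0.4232, 0.1299]
tool_rot: [3.141, 0.0, 0.534]
wrist_force: [-1.1, -0.1, 2.2]
opening: -0.003
grip_force: 0.9
clock: 29.88
position: [0.4914, 0.4233, 0.1291]
tool_rot: [-3.142, -0.0, 0.534]
wrist_force: [-1.5, -0.7, 2.3]
opening: -0.0
grip_force: 1.5
```

```bash
python3 -m crank '[{"gripper":0,"travel":[0,0,1],"turn":[0,0,0]},{"gripper":0,"travel":[0,0,0],"turn":[0,0,0]}]'|grep -E "pos|force"; python3 -m crank '[{"gripper":0,"travel":[0,0,1],"turn":[0,0,0]},{"gripper":0,"travel":[0,0,0],"turn":[0,0,0]},{"gripper":0,"travel":[0,0,0],"turn":[0,0,0]}]'|grep -E "pos|force"
```

```text
position: [0.4914, 0.4233, 0.1281]
wrist_force: [-0.7, -1.3, 4.7]
grip_force: 2.2
position: [0.4914, 0.4233, 0.1271]
wrist_force: [-1.8, -2.1, 5.7]
grip_force: 2.9
```

The force follows the pad spring rate (about 1.5 N/mm) to 5.7 N, so the arm is on its stop. I'll retract and check.

```bash
python3 -m crank '[{"gripper":0,"travel":[0,0,-2],"turn":[0,0,0]},{"gripper":0,"travel":[0,0,-4],"turn":[0,0,0]},{"gripper":0,"travel":[0,0,-20],"turn":[0,0,0]},{"gripper":0,"travel":[0,0,-50],"turn":[0,0,0]},{"gripper":0,"travel":[0,0,-50],"turn":[0,0,0]},{"gripper":0,"travel":[-60,0,0],"turn":[0,0,0]},{"gripper":0,"travel":[-60,0,0],"turn":[0,0,0]},{"gripper":0,"travel":[-60,0,0],"turn":[0,0,0]},{"gripper":0,"travel":[0,0,0],"turn":[0,0,0]}]'
python3 - <<'E'
from h import *
k,n=np.cos(YAW),np.sin(YAW)
for c in("wrist","top","side"):
  p=imaging.camera(c); save(p,c+"9.png")
  for l in("thumb_pad","pivot","tray","tray_notch","dog_socket"):
    for s,x in find(p,l)[:1]:
      d=np.array(x[:2])-C; print(c,l,s,np.round([k*d[0]+n*d[1],-n*d[0]+k*d[1],x[2]],4))
E
```

```text
clock: 31.62
position: [0.333, 0.3292, 0.2528]
tool_rot: [3.139, 0.001, 0.536]
wrist_force: [2.0, -0.1, 0.7]
opening: 0.003
grip_force: 0.0
wrist tray 0.66 [0.0009 0.0042 0.0501]
wrist tray_notch 0.65 [-0.0543  0.0048  0.0764]
wrist dog_socket 0.73 [ 0.0399 -0.0025  0.0566]
top thumb_pad 0.52 [0.0373 0.0079 0.129 ]
top pivot 0.61 [0.0978 0.0008 0.1152]
top tray 0.73 [0.0029 0.0017 0.0547]
top tray_notch 0.97 [-0.0547  0.001   0.0741]
top dog_socket 0.75 [ 0.0415 -0.0017  0.054 ]
side thumb_pad 0.55 [0.0337 0.001  0.1292]
side pivot 0.6 [ 0.1003 -0.0014  0.1159]
side tray 0.61 [0.0054 0.0016 0.0533]
side tray_notch 0.72 [-0.0549  0.0061  0.0718]
side dog_socket 0.78 [ 0.0403 -0.0024  0.0494]
```

View pics/wrist9.png

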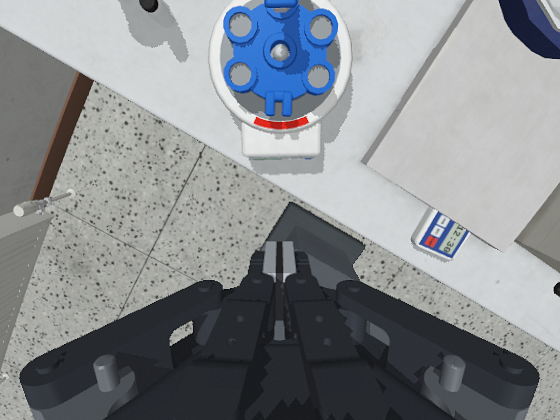

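The wrist view shows the notch (280,103) in front of the red band (281,123), and the pad lies over the rear cup at (281,3). The networks put the pad at z = 0.129, so the drop arm is down. The tray is level and the robot is clear, so I'm handing in.

```bash
python3 -c "
from plant import ticket
print(ticket.job_done())"
```

```text
the job is handed in; nothing more can be done
None
```

I handed the job in at about 32 s. My measurements put the tray level on the dog with its notch facing the red band, the drop arm down on its stop and the robot clear of everything; no verdict was returned.

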